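# Clamp the projector lens in its V-mount and hold the clamp down

### The job

The bench projector needs its lens: take the long lens barrel out of its plywood stand and lay it gently, without dropping it, into the two V-blocks on the rail, centred so that it sticks out about equally at both ends, and let go of it. Then swing the hinged clamp arm over it and press the arm fully down onto its latch post, so that its spring plunger pushes the barrel onto both flanks of the V. Keep pressing: you finish while still holding the clamp arm down with the fingers, not touching the barrel, because I will then do up the swing bolt; leave everything else on the bench where it is.

Things in the scene. Friction and masses are not known exactly. Their poses are not given: they have to be found in the camera images.
- barrel: The lens barrel: a black cylinder, diameter 44, length 100, with a thin aluminium ring and a glass at each end, the same both ways round, 150 to 310 g. Starts lying level in the plywood stand. Origin at its centre; its y axis is the cylinder's axis (its turn about that axis means nothing).
- stand: Fixed plywood stand holding the barrel at the start, left or right on the bench: base 68 (x) by 116 (y) by 5, two notched cross plates 60 wide (x), 8 thick, 34 high, centred 40 either side along y; 72 mm between them is free for the fingers. Origin under its centre on the table; the barrel lies along its y axis, axis 43 above the table.
- rail: Fixed aluminium rail, 40 wide (x), 400 long (y), 20 high; origin under its centre on the table, y along it. Fixed on its +y part: a grey lamp house (74 by 70, centred at y = +155, 114 above the table, its snout reaching to y = +104) and a thin slide gate (60 wide, at y = +62, 103 above the table).
- vmount: The V-mount, fixed on the rail, y axis parallel to the rail. Origin under the centre of its base plate (176 in x, 92 in y, 10 thick), 20 above the table. Two steel V-blocks (90 degree V, 60 wide in x, 15 thick, at y = -30.5 and +30.5, tops 44 above the origin); 46 mm between them is free for the fingers. Hinge post at x = 66 to 84, 82 high; it is 42 wide in y.
- seat (a point): Centre of the barrel when it is seated and centred: 53 above the V-mount's origin (73 above the table), the axis along the V-mount's y axis.
- latch (a point): Top of the latch post, on which the forked end of the clamp arm comes to rest: V-mount x = -72 (post from -64 to -80, 30 wide in y), 89 above the V-mount's origin. On its outer side a swing bolt hangs folded down, reaching to x = -110.
- near_flank: The flanks of both V's on the V-mount's -x side (the side of the latch post). Origin and axes as the V-mount.
- far_flank: The flanks of both V's on the V-mount's +x side (the side of the hinge). Origin and axes as the V-mount.
- clamp (a joint): Angle of the clamp arm, rad: 0 = level, fully down on the latch post (hard stop); pi/2 = upright; opens to the V-mount's +x side, stop at 1.9; starts at 1.4 to 1.75. Stiff (0.12 N m of friction): it stays where left. Flat bar 8 thick, 22 wide, reaching 156 from the hinge line, forked over the last 25, set 21 above the hinge by a crank; 0.12 kg. Down, its upper face is 117 above the table.
- clamp_hinge (a point): Point on the clamp arm's hinge line, middle of the arm: x = +75, y = 0, 72 above the V-mount's origin. The hinge line runs along the V-mount's y axis.
- clamp_press (a point): Point in the middle of the arm's upper (outer, when open) face, 115 from the hinge line along the arm and 25 above it (outward): the place to push; the flat is bare from 85 to 130 from the hinge line, 22 wide.
- plunger (a joint): Spring plunger in the arm, 75 from the hinge, over the V; its stub stands 13 high, 18 across, on the arm's upper face. Value: how far its nylon tip is pushed in, m. The tip meets the barrel at about 0.08 rad of the clamp and is 0.006 in, at 15 N (2.5 N per mm), with the clamp at 0: this takes about 10 N at clamp_press. Let go, the arm springs up.
- tray: Bystander, loose: grey plastic tray of screws, 78 by 118, 30 high, on the other side of the bench than the stand. Origin under its centre.
- short_lens: Bystander, loose: short wide black lens standing on its end, diameter 66, 46 high, to the right of the rail. Origin under its centre.
- driver: Bystander, loose: screwdriver lying on the table, 170 long, about 30 high, to the left beyond the lamp house. Its x axis is its length.
- glue: Bystander, loose: white glue bottle, diameter 48, 120 high, beyond the rail. Origin under its centre.
- tape: Bystander, loose: roll of tape lying flat, diameter 90, 24 high, beyond the rail. Origin under its centre.
- slide_box: Bystander, loose: cardboard box, 60 by 120, 55 high, beyond the rail. Origin under its centre.
- pen_pot: Bystander, loose: steel pot with pencils, diameter 72, pot 95 high, pencils to 165, to the left. Origin under its centre.
Not all that is in view belongs to the job. What is shaped like the barrel but green is not meant.

How it is judged (in metres and radians):
On the way:
1. the barrel lies centred in both V-blocks, on both flanks, let go, with the clamp arm still up (x of barrel in the frame of vmount between -0.004 and 0.004 m and y of barrel in the frame of vmount between -0.01 and 0.01 m and z of barrel in the frame of vmount between 0.0491 and 0.0571 m and angle between the y axis of barrel and the y axis of vmount, either way round below 0.06 rad and contact force between barrel and near_flank above 0.3 N and contact force between barrel and far_flank above 0.3 N and contact force between the fingers and barrel below 0.05 N and value of joint clamp above 0.3 rad), for 0.2 s.
At the end, for the whole second after the job is handed in: Barrel at rest in the V-blocks (4 mm across and in height, 10 mm lengthwise, 0.06 rad); clamp arm under 0.03 rad, held down by the fingers with over 3 N; plunger presses the barrel with over 5 N; each flank carries over 3 N; fingers off the barrel (x of barrel in the frame of vmount between -0.004 and 0.004 m and y of barrel in the frame of vmount between -0.01 and 0.01 m and z of barrel in the frame of vmount between 0.0491 and 0.0571 m and angle between the y axis of barrel and the y axis of vmount, either way round below 0.06 rad and value of joint clamp below 0.03 rad and contact force between barrel and near_flank above 3 N and contact force between barrel and far_flank above 3 N and contact force between plunger and barrel above 5 N and contact force between the fingers and clamp above 3 N and contact force between the fingers and barrel below 0.05 N and linear speed of barrel below 0.02 m/s); the arm keeps its last pose, push and grip.
It fails at once if the lens barrel is dropped (falls free by more than about 12 mm) or ends up on the table ((linear speed of barrel above 0.5 m/s and contact force between the fingers and barrel below 0.01 N) or height (world z) of barrel below 0.03 m).
It fails at once if a bystander is shoved more than 25 mm: parts tray, short lens, screwdriver, glue bottle, tape roll, slide box, pen pot (distance of any of tray, short_lens, driver, glue, tape, slide_box, pen_pot from where it was at the start of the episode above 0.025 m).
It also fails if it takes over 58 s, if anything falls off the work surface, if the arm or the gripper's body presses on something with over 40 N, if the wrist force passes 120 N, or if a joint passes its speed limit or range.

### The arm

A 6-joint arm with a two-finger parallel gripper is mounted at the origin on the work surface. World frame = base frame: x ahead of the robot, y to its left, z up, the work surface at z = 0. Lengths are in mm, angles in rad, forces in N, time in s.
With the tool pointing down it reaches from about 325 to 750 mm from the base axis. Payload 7.6 kg.
Tool frame: the origin (TCP) lies between the finger pads; the fingertips stand ahead of it and the grasp point (between the pads) lies 2 mm behind it (manip.tip_reach is the z of the fingertips in the tool frame, in mm); z points along the fingers, y is the line along which they close (so a half turn about z gives the same grasp; the last joint's range is limited). The gripper opens to 85 mm and grips with 20 to 120 N. Pads are 22 mm wide; open, the fingers measure 114 mm over their backs; the gripper's body (76 mm by 85 mm) begins 54 mm behind the grasp point. The pads swing forward as they close: fully open they stand 13 mm farther back than shut.
Start: joints at [1.147, 0.052, 1.401, -0, 1.689, -0.07], TCP at [181.878, 492.508, 248.323] pointing down, gripper open.
Joint ranges: [-2.9, 2.9], [-0.91, 2.17], [0.12, 2.37], [-1.06, 4.2], [0.26, 2.73], [-2.93, 2.93]. Speed limits (rad/s): [2.57, 2.57, 3.01, 3.14, 3.14, 3.14].

### API

Orientations are given as a 3x3 rotation matrix whose columns are the frame's x, y, z axes.
In Python, from plant import manip, kin, imaging, order gives the robot as it stands. Calls block until the motion is done:
- manip.goto(position, orientation): joint-space move of the TCP to a pose.
- manip.movel(position, rate=150, attitude=None, stop_force=None): straight line of the TCP; attitude=None keeps the orientation; rate is the mean speed in mm/s. With stop_force (N) it stops when the force on the tool has changed by that much, and returns True; else False.
- manip.move_j(angles): joint-space move.
- manip.release() and manip.grab(): open the fingers fully, or close them until they stop; the grip force is fixed at half the most.
- manip.pause(seconds).
- kin.inverse_kinematics(position, orientation): joint angles nearest the present ones, or None.
- imaging.snapshot(name): name is "scene" or "side" or "wrist"; returns a dict with "pixels" (420x560x3 uint8, red, green, blue), "depth" (420x560 float32, mm along the optical axis (not along the pixel's ray), 0 where there is no reading), "camera_matrix" (3x3 intrinsics, pixels), "world_from_camera" (4x4, takes a point from camera to world coordinates). Camera axes: x right, y down, z forward; pixel columns grow to the right and rows downward; lengths in mm; the calibration is good to about 2 mm. The wrist camera is an equidistant fisheye: a pixel r from the principal point sees the ray r / f radians off the axis. A picture is of the moment at which its call begins.
A pose or a line that the arm cannot do raises manip.IKError and nothing moves.
- order.finish_job(): hands the job in; it is judged then, once.
Readings, each from a call of its own:
- manip.get_time(): time.
- manip.get_joints(): joint angles.
- manip.get_qd(): joint speeds.
- manip.get_joint_torque(): joint torques, N m.
- manip.get_eef_pos(): TCP position.
- manip.get_tcp_rot(): TCP orientation.
- manip.get_wrist_force(): force on the tool from outside, world axes, zero at the start.
- manip.get_moment(): the same for the moment, N m.
- manip.get_gripper_width(): finger opening in mm.
- manip.get_grasp_force(): force on a finger pad.
Only numpy, scipy, OpenCV 4.12 (cv2) and the standard library are available. Lean on these libraries where they do the work, as an engineer would, in place of code of your own. Each camera call takes 0.05 s, during which the arm holds its last target. There are 200 camera calls.

## Working session

There is one attempt and no reset: what is moved stays moved. The work goes in short steps, each a Python script; the robot and the scene stay as the last script left them, time stands still between calls to the robot, and variables do not carry over. Pictures are saved under pics/ and viewed, at most 10 in all, crops included, and the job is handed in when it is done.

```bash
ls; mkdir -p pics
python3 - <<'E'
from plant import manip,imaging
import cv2,numpy as np
for n in("scene","side","wrist"):
    s=imaging.snapshot(n); cv2.imwrite(f"pics/{n}0.png",s["pixels"][:,:,::-1]); np.savez(f"{n}0.npz",**s)
    print(n,s["camera_matrix"].tolist(),s["world_from_camera"].round(3).tolist(), (s["depth"]>0).mean())
print(manip.tip_reach,manip.get_time())
E
```

```text
pics
scene [[519.7131471025951, 0.0, 283.6478378691187], [0.0, 519.7131471025951, 210.13382355419134], [0.0, 0.0, 1.0]] [[-0.623, 0.476, -0.62, 1464.259], [0.782, 0.38, -0.494, 803.927], [0.001, -0.793, -0.609, 1040.197], [0.0, 0.0, 0.0, 1.0]] 0.9846598639455783
side [[494.06523488475955, 0.0, 280.6737875520273], [0.0, 494.06523488475955, 212.2349721623956], [0.0, 0.0, 1.0]] [[0.973, -0.167, 0.159, 277.489], [-0.23, -0.658, 0.718, -1086.248], [-0.015, -0.735, -0.678, 1160.969], [0.0, 0.0, 0.0, 1.0]] 0.9962329931972789
wrist [[325.19226210127806, 0.0, 274.31351020883835], [0.0, 325.19226210127806, 202.5810723378224], [0.0, 0.0, 1.0]] [[0.345, 0.896, 0.281, 109.083], [0.939, -0.329, -0.105, 520.344], [-0.002, 0.3, -0.954, 373.566], [0.0, 0.0, 0.0, 1.0]] 0.9941326530612244
17.0 0.15
```

View pics/scene0.png

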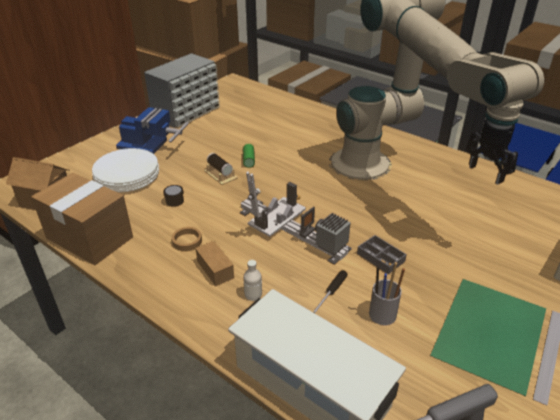

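View pics/side0.png

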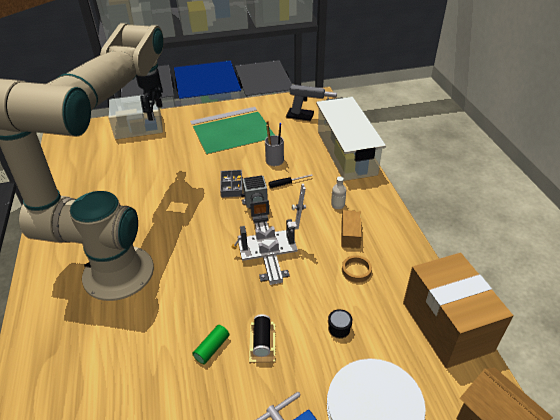

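The scene picture shows the barrel in its stand at about (220,167), with the green decoy beside it at (248,155). The V-mount is at (275,215) and the clamp arm stands upright at (252,190). In the side picture the barrel is at (262,337), the latch post at (243,240), the hinge post at (292,232) and the clamp arm at (301,205).

```bash
cat > h.py <<'E'
import numpy as np,cv2
def cloud(s,fish=False):
    d=s["depth"];K=s["camera_matrix"];T=s["world_from_camera"]
    v,u=np.mgrid[:d.shape[0],:d.shape[1]]
    x=(u-K[0,2])/K[0,0];y=(v-K[1,2])/K[1,1]
    if fish:
        r=np.hypot(x,y)+1e-9;k=np.tan(np.minimum(r,1.5))/r;x=x*k;y=y*k
    P=np.stack([x*d,y*d,d],-1)@T[:3,:3].T+T[:3,3]
    P[d==0]=np.nan
    return P
E
python3 - <<'E'
from h import *
for n,pts in (("side",[(262,337),(262,320),(268,240),(243,240),(292,228),(303,188),(299,212),(275,278),(257,183),(210,345),(340,325),(231,183)]),("scene",[(220,167),(275,215),(252,178),(292,192)])):
    s=np.load(n+"0.npz");P=cloud(s)
    for u,v in pts: print(n,u,v,P[v,u].round())
    # barrel: black points near
    c=P[337,262] if n=="side" else P[167,220]
    m=(np.abs(P[...,:2]-c[:2]).max(-1)<90)&(P[...,2]>48)&(P[...,2]<75)
    Q=P[m];print(len(Q),Q.min(0).round(),Q.max(0).round(),Q.mean(0).round())
    r=cv2.minAreaRect(Q[:,:2].astype(np.float32));print(r)
E
```

```text
side 262 337 [ 379. -374.   63.]
side 262 320 [ 390. -322.   62.]
side 268 240 [473.  -6.  30.]
side 243 240 [391. -32.  76.]
side 292 228 [543. -41. 100.]
side 303 188 [578. -32. 244.]
side 299 212 [567. -33. 154.]
side 275 278 [ 462. -155.   18.]
side 257 183 [481. 192. 105.]
side 210 345 [ 245. -352.   42.]
side 340 325 [ 589. -379.   51.]
side 231 183 [404. 312.  25.]
579 [ 350. -410.   48.] [ 410. -302.   71.] [ 380. -361.   61.]
((379.7770080566406, -354.8009948730469), (107.49535369873047, 42.29840087890625), 77.63844299316406)
scene 220 167 [ 405. -324.   54.]
scene 275 215 [471. -22.  29.]
scene 252 178 [583. -11. 233.]
scene 292 192 [405.  -7.  88.]
215 [ 357. -408.   48.] [ 414. -298.   69.] [ 389. -349.   59.]
((386.47686767578125, -353.0595397949219), (110.44104766845703, 42.43180465698242), 80.05282592773438)
```

```bash
cat >> h.py <<'E'
def Rz(a,flip=1):
    "tool down; tool y (closing) at angle a in world"
    y=np.array([np.cos(a),np.sin(a),0]);z=np.array([0,0,-1.]);x=np.cross(y,z)
    return np.stack([x,y,z],1)
E
python3 - <<'E'
from h import *
from plant import manip,kin,imaging
R=np.array(manip.get_tcp_rot());p=np.array(manip.get_eef_pos());print(R.round(3).tolist())
T=np.load("wrist0.npz")["world_from_camera"]
print("cam in tool",(R.T@(T[:3,3]-p)).round(1),(R.T@T[:3,:3]).round(2).tolist())
a=np.radians(79-90)
for c in ((382,-355,230),(472,-20,330)):
  for f in(0,np.pi):
    q=kin.inverse_kinematics(np.array(c,float),Rz(a+f));print(c,f,None if q is None else np.round(q,2))
E
```

```text
[[-0.938, 0.347, -0.0], [0.347, 0.938, -0.001], [0.0, -0.001, -1.0]]
cam in tool [  77.9    1.  -125.9] [[0.0, -0.95, -0.3], [1.0, 0.0, -0.0], [0.0, -0.3, 0.95]]
(382, -355, 230) 0 [-0.82  0.05  1.44 -0.    1.65 -0.63]
(382, -355, 230) 3.141592653589793 [-0.82  0.05  1.44 -0.    1.65  2.51]
(472, -20, 330) 0 [-0.12 -0.1   1.39 -0.    1.85  0.07]
(472, -20, 330) 3.141592653589793 None
```

Run:
```python
from h import *
from plant import manip,kin,imaging
a=np.radians(79-90)
for i,c in enumerate([(472,30,330),(420,-60,330),(382,-330,230),(382,-380,230)]):
    manip.goto(np.array(c,float),Rz(0 if i<2 else a)); manip.pause(0.2)
    s=imaging.snapshot("wrist");np.savez(f"w{i}.npz",**s)
    cv2.imwrite(f"pics/w{i}.png",s["pixels"][:,:,::-1])
print(manip.get_time())
a=[cv2.imread(f"pics/w{i}.png")[:,:] for i in (0,2)]
cv2.imwrite("pics/w0b.png",cv2.resize(a[0],(800,600)));
cv2.imwrite("pics/w2b.png",cv2.resize(a[1],(800,600)))
```

```text
5.075
```

View pics/w0b.png

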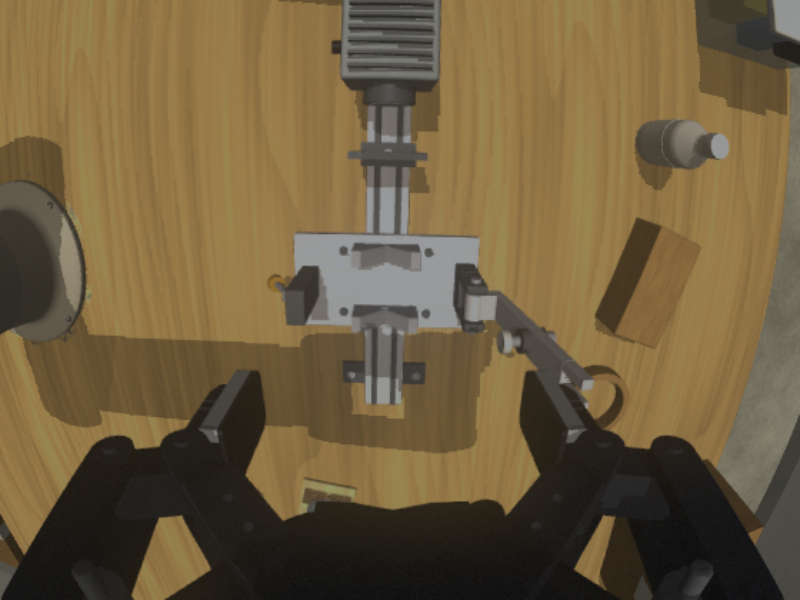

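View pics/w2b.png

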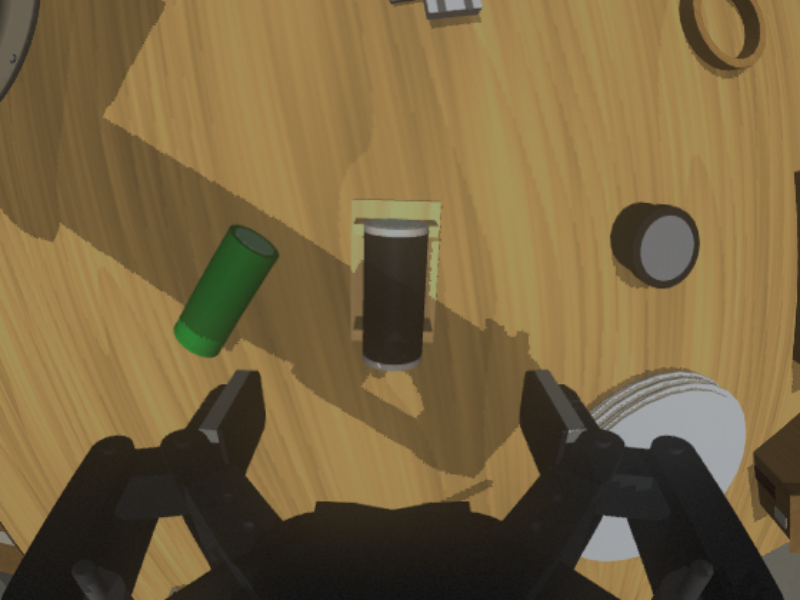

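w0b (1.43× enlarged) shows the V-mount plate with corners near (294,234), (479,237), (478,328) and (291,324). The latch post is at (300,295), the hinge at (470,300), and the arm leans away to the right. w2b shows the barrel at (394,293), almost square to the gripper, and the green decoy at (225,290).

Run:
```python
from h import *
def rect(Q):
    r=cv2.minAreaRect(Q[:,:2].astype(np.float32));return np.round(r[0],1),np.round(r[1],1),round(r[2],2)
for i in (0,1):
    s=np.load(f"w{i}.npz");P=cloud(s,True)
    near=(np.abs(P[...,0]-472)<140)&(np.abs(P[...,1]+20)<75)
    m=near&(abs(P[...,2]-30)<3); n,l,st,_=cv2.connectedComponentsWithStats(m.astype(np.uint8))
    k=l==1+st[1:,4].argmax(); print(i,"plate",rect(P[k]),np.median(P[k][:,2]))
    m=near&(abs(P[...,2]-109)<3)&(P[...,0]<430);print("latch",m.sum(),rect(P[m]),np.median(P[m][:,2]))
    m=near&(P[...,2]>58)&(P[...,2]<67)&(abs(P[...,0]-472)<45);print("Vtops",m.sum(),rect(P[m]))
    m=(abs(P[...,2]-20)<3)&(abs(P[...,0]-472)<60)&(P[...,1]<90)&(P[...,1]>-230)
    print("rail",rect(P[m]))
    m=(P[...,2]>120)&(P[...,2]<270)&(P[...,0]>500)&(P[...,0]<640)&(abs(P[...,1]+20)<60)
    for zz in range(120,270,20):
        q=P[m&(abs(P[...,2]-zz)<6)]; 
        if len(q): print("arm",zz,len(q),q.min(0).round(),q.max(0).round())
for i in (2,3):
    s=np.load(f"w{i}.npz");P=cloud(s,True)
    near=(np.abs(P[...,0]-382)<60)&(np.abs(P[...,1]+355)<80)
    m=near&(P[...,2]>42)&(P[...,2]<75);Q=P[m];print(i,"barrel",len(Q),rect(Q),np.percentile(Q[:,2],[50,90,98,100]).round(1))
    m=near&(abs(P[...,2]-5)<3);print("base",rect(P[m]),np.median(P[m][:,2]))
    # axis fit: points near top
    def res(p):
        c=np.array([p[0],p[1],p[2]]);d=np.array([np.cos(p[3]),np.sin(p[3]),0])
        w=Q-c;w=w-np.outer(w@d,d);return np.linalg.norm(w,axis=1)-22
    from scipy.optimize import least_squares
    def f(p): return res([p[0],-355,p[1],p[2]])
    r=least_squares(f,[382,43,1.38],loss="soft_l1");
    d=np.array([np.cos(r.x[2]),np.sin(r.x[2])]);t=(Q[:,:2]-[r.x[0],-355])@d
    lo,hi=np.percentile(t,[.3,99.7]);print("axis x@-355, z, ang",r.x.round(3),"rms",np.std(r.fun).round(2),"ends",lo.round(1),hi.round(1),"centre",(np.array([r.x[0],-355])+d*(lo+hi)/2).round(1))
```

```text
0 plate (array([464.5, -17.6]), array([ 92. , 176.5]), 88.7) 30.378969655989522
latch 363 (array([392.7, -16.1]), array([30.4, 16.9]), 88.6) 109.39551903969601
Vtops 549 (array([464.6, -17.7]), array([75.6, 58.9]), 88.74)
rail (array([476. , -35.1]), array([ 73.3, 249.1]), 1.07)
arm 120 44 [559. -30. 120.] [567.  -9. 126.]
arm 140 92 [561. -27. 134.] [570.  -9. 146.]
arm 160 126 [545. -30. 154.] [586.  -9. 166.]
arm 180 212 [546. -31. 174.] [576.  -8. 186.]
arm 200 142 [569. -27. 194.] [578.  -9. 206.]
arm 220 192 [571. -26. 214.] [581.  -9. 226.]
arm 240 187 [574. -29. 234.] [583.  -8. 246.]
1 plate (array([464.6, -17.9]), array([ 92.6, 176.1]), 88.81) 30.344870817036337
latch 411 (array([392.4, -16.7]), array([29.4, 15.3]), 89.38) 109.30639396807692
Vtops 589 (array([464.8, -18. ]), array([76.2, 60.3]), 88.48)
rail (array([464.2, -34.5]), array([249.3,  41.1]), 88.85)
arm 120 39 [559. -29. 120.] [567.  -9. 126.]
arm 140 34 [561. -14. 134.] [570.  -9. 146.]
arm 160 114 [544. -31. 154.] [571.  -9. 166.]
arm 180 235 [546. -31. 174.] [574.  -9. 186.]
arm 200 207 [568. -31. 194.] [577.  -9. 206.]
arm 220 271 [570. -31. 214.] [581.  -9. 226.]
arm 240 300 [573. -32. 234.] [584.  -9. 246.]
2 barrel 4325 (array([ 378.9, -352.5]), array([101.2,  43.7]), 77.73) [62.6 65.4 66.1 67.4]
base (array([ 382.1, -354.6]), array([158.5, 118.4]), 89.73) 5.360747331454434
axis x@-355, z, ang [378.318  43.276   1.354] rms 1.85 ends -47.3 52.9 centre [ 378.9 -352.2]
3 barrel 4762 (array([ 378.4, -352.4]), array([100.6,  44.6]), 77.33) [62.8 65.5 66.3 67.8]
base (array([ 382.8, -355.1]), array([119.5, 158.1]), 0.77) 5.38071212447872
axis x@-355, z, ang [378.178  43.442   1.354] rms 0.71 ends -47.2 52.5 centre [ 378.7 -352.4]
```

Run:
```python
from h import *
from plant import manip,kin,imaging
R=Rz(np.radians(77.5-90)); c=np.array([378.8,-352.3,0])
manip.goto(c+[0,0,120],R); print(manip.movel(c+[0,0,41],rate=80,stop_force=15), manip.get_eef_pos())
manip.grab(); manip.pause(.2); print(manip.get_gripper_width(),manip.get_grasp_force(),manip.get_wrist_force())
manip.movel(c+[0,0,200],rate=100); print(manip.get_gripper_width(),manip.get_wrist_force())
Rv=Rz(-0.022); v=np.array([464.6,-17.8,0])
manip.goto(v+[0,-60,200],Rv); manip.pause(.2)
s=imaging.snapshot("wrist");np.savez("w4.npz",**s);cv2.imwrite("pics/w4.png",s["pixels"][:,:,::-1])
P=cloud(s,True); T=s["world_from_camera"]
p=np.array(manip.get_eef_pos()); W=(P-p)@np.array(manip.get_tcp_rot())
m=(abs(W[...,0])<75)&(abs(W[...,1])<19)&(abs(W[...,2])<30);Q=W[m]
print("barrel in tool x",np.percentile(Q[:,0],[.3,2,98,99.7]).round(1),"y",np.percentile(Q[:,1],[1,99]),"z",np.percentile(Q[:,2],[1,5,50]),len(Q),manip.get_time(),p)
```

```text
False [ 379.1210857  -352.63090765   41.65047208]
42.52622113180455 60.95893174409866 [5.80592976 0.10043542 3.38685897]
42.54997368575391 [-0.48805175  0.399066   -2.58649764]
barrel in tool x [-25.  -21.   50.4  50.6] y [-18.48224759  18.45136817] z [-24.44353179 -23.92171291 -21.19049907] 17527 10.5 [464.53066459 -78.67339963 199.92549273]
```

View pics/w4.png

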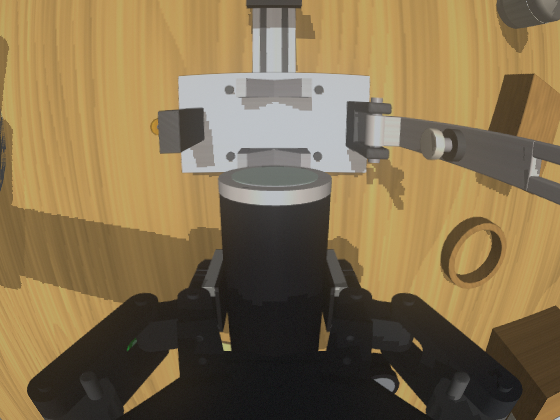

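The picture shows the barrel held square, with its near ring at (275,190) and the empty V-blocks behind it at (275,155). It is centred in the grip to within 0.5 mm.

Run:
```python
from h import *
from plant import manip,kin,imaging
v=np.array([464.6,-18.3,0])
manip.movel(v+[0,0,200],rate=80); manip.movel(v+[0,0,85],rate=80); manip.pause(.3)
print(manip.get_eef_pos(),manip.get_wrist_force())
print(manip.movel(v+[0,0,67],rate=10,stop_force=5), manip.get_eef_pos(),manip.get_wrist_force())
manip.pause(.2);print(manip.get_eef_pos(),manip.get_wrist_force(),manip.get_moment(),manip.get_time())
```

```text
[464.66625908 -18.30342418  85.15931729] [ 0.44561777  0.32313292 -2.57671317]
True [465.26078219 -18.34852158  71.74812295] [0.98414551 0.12267449 4.79638837]
[465.25881883 -18.32803546  71.7525629 ] [ 0.04567414 -0.13557252  6.01934088] [ 0.00940981 -0.09260259 -0.08496053] 14.7417
```

Run:
```python
from h import *
from plant import manip,kin,imaging
manip.release(); manip.pause(.2); print(manip.get_gripper_width(),manip.get_wrist_force())
v=np.array([464.9,-18.3,0])
manip.movel(v+[0,0,200],rate=80); manip.movel(v+[0,-40,250],rate=150);manip.pause(.2)
s=imaging.snapshot("wrist");np.savez("w5.npz",**s);cv2.imwrite("pics/w5.png",s["pixels"][:,:,::-1])
P=cloud(s,True); a=-0.022;Rv=np.array([[np.cos(a),-np.sin(a),0],[np.sin(a),np.cos(a),0],[0,0,1]])
W=(P-[464.6,-17.8,20])@Rv
m=(abs(W[...,0])<27)&(abs(W[...,1])<75)&(W[...,2]>52)&(W[...,2]<85);Q=W[m]
print(np.percentile(Q,[.3,99.7],axis=0).round(1),cv2.minAreaRect(Q[:,:2].astype(np.float32)))
# arm: bearing & end
m=(W[...,2]>70)&(W[...,2]<260)&(W[...,0]>70)&(W[...,0]<140)&(abs(W[...,1])<25);A=W[m]
for z in range(80,240,15):
    q=A[abs(A[:,2]-z)<4]
    if len(q): print(z,len(q),q.min(0).round(),q.max(0).round())
print(manip.get_time())
```

```text
85.23874383270724 [5.42192128 0.01060643 2.70461983]
[[-21.6 -50.4  56.1]
 [ 21.4  49.7  77. ]] ((0.09585762023925781, -0.4745597839355469), (44.727386474609375, 101.68167877197266), 0.47712257504463196)
80 991 [ 70. -24.  76.] [100.  24.  84.]
95 116 [ 94. -11.  91.] [101.  11.  99.]
110 53 [ 96.   3. 106.] [103.  11. 114.]
125 66 [ 97. -11. 122.] [106.  11. 129.]
140 104 [ 80. -11. 137.] [108.  11. 144.]
155 562 [ 81. -11. 151.] [109.  11. 159.]
170 254 [102. -11. 166.] [111.  11. 174.]
185 317 [104. -11. 181.] [113.  11. 189.]
200 443 [107. -11. 196.] [116.  11. 204.]
215 319 [108. -11. 211.] [117.  11. 219.]
230 4 [110. -10. 226.] [113.   9. 226.]
18.0333
```

View pics/w5.png

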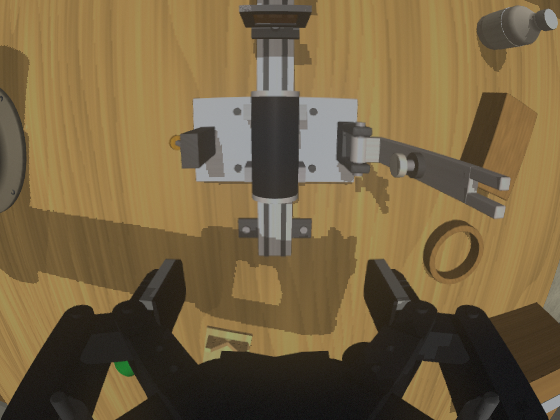

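The picture shows the barrel seated across both V-blocks at (275,145) and centred on the plate. The clamp arm leans outward from (365,148) to (500,195), at about 1.69 rad. Next I'll close the fingers and swing the arm over.

```bash
cat > sw.py <<'E'
from h import *
from plant import manip,kin,imaging
a=-0.022;Rv=np.array([[np.cos(a),-np.sin(a),0],[np.sin(a),np.cos(a),0],[0,0,1]]);R=Rz(a)
HW=15
def w(x,z,y=0): return np.array([464.6,-17.8,20])+Rv@[x,y,z]+[0,0,17]   # TCP for tip centre (x,z) in vmount
def arc(t,s=127,n=25): return 75-s*np.cos(t)+n*np.sin(t)+HW, 72+s*np.sin(t)+n*np.cos(t)
E
python3 - <<'E'
from sw import *
path=[w(*arc(t)) for t in np.arange(1.55,.29,-.14)]
pts=[w(150,260),w(150,197)]+path
print([kin.inverse_kinematics(p,R) is not None for p in pts])
manip.grab(); manip.movel(w(0,260,-40),rate=150); manip.goto(pts[0],R); manip.movel(pts[1],rate=100)
print(manip.get_gripper_width(),manip.get_time(),manip.get_wrist_force())
for p in path[:4]:
    print(manip.movel(p,rate=80,stop_force=25),(np.array(manip.get_eef_pos())-p).round(1),np.round(manip.get_wrist_force(),1))
s=imaging.snapshot("side");cv2.imwrite("pics/s6.png",cv2.resize(s["pixels"][150:290,180:370,::-1],None,fx=4,fy=4,interpolation=3))
print(manip.get_time())
E
```

```text
[True, True, True, True, True, True, True, True, True, True, True]
0.14506826989452853 20.7167 [-0.47051951 -0.64577267  0.24667937]
False [ 0.2 -0.   0.3] [-0.5  0.4  0. ]
False [ 0.1 -0.   0. ] [-0.6 -1.   0.5]
False [ 0.2 -0.   0. ] [ 0.3 -0.4 -0.5]
False [ 0.2 -0.   0.1] [ 0.4 -0.   1.1]
22.5167
```

View pics/s6.png

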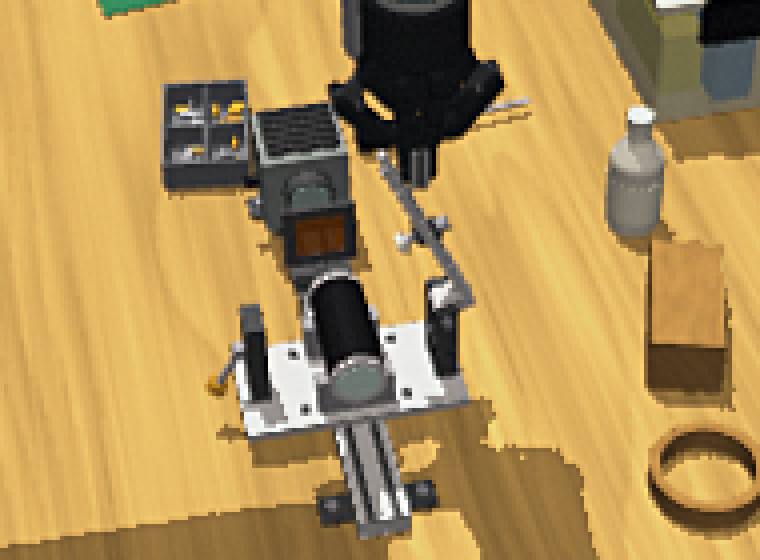

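The picture shows the closed fingertips at (418,180) pushing the arm's outer face, with the arm now at about 60 degrees. The barrel is undisturbed at (345,335). I'll carry on with the swing.

Run:
```python
from sw import *
for t in list(np.arange(.99,.2,-.14))+[.13]:
    p=w(*arc(t)); print(round(t,2),manip.movel(p,rate=80,stop_force=25),(np.array(manip.get_eef_pos())-p).round(1),np.round(manip.get_wrist_force(),1))
x,z=arc(0)
print(manip.movel(w(x,z-6),rate=15,stop_force=22),np.round(manip.get_eef_pos(),1),w(x,z).round(1),np.round(manip.get_wrist_force(),1))
manip.pause(.4);print(np.round(manip.get_eef_pos(),1),np.round(manip.get_wrist_force(),1),manip.get_time())
s=imaging.snapshot("side");cv2.imwrite("pics/s7.png",cv2.resize(s["pixels"][150:290,180:370,::-1],None,fx=4,fy=4,interpolation=3))
```

```text
0.99 False [ 0.2 -0.   0.1] [ 0.  -0.5  0.5]
0.85 False [ 0.2 -0.   0.1] [1.2 0.6 0.2]
0.71 False [ 0.2 -0.   0.2] [-0.1 -0.2 -0.6]
0.57 False [ 0.2 -0.   0.1] [0.5 0.  0.5]
0.43 False [0.1 0.  0.2] [ 0.5  0.5 -0.1]
0.29 False [0.  0.  0.1] [-0.9  0.8 -0.1]
0.13 False [-0.1 -0.  -0.1] [0.3 0.4 0.4]
True [428.5 -17.  134.5] [427.6 -17.  134. ] [-3.4 -0.2  8.2]
[428.5 -17.  134.5] [-2.6 -0.   8.8] 26.6833
```

View pics/s7.png

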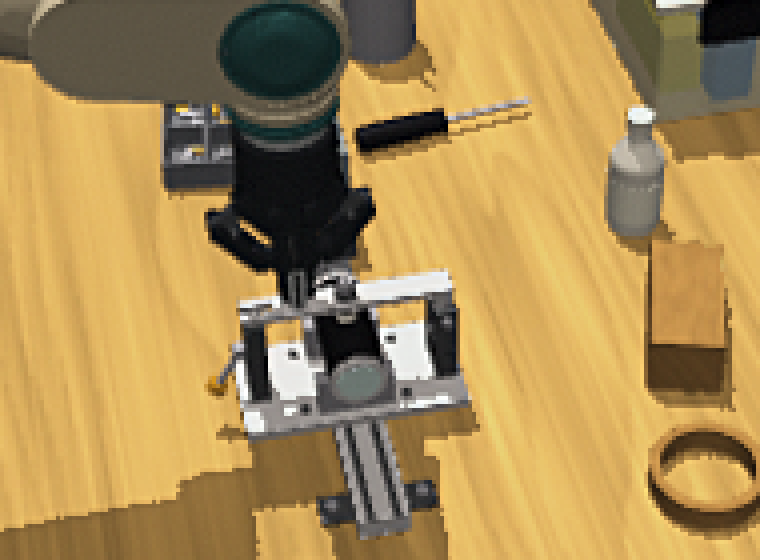

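The arm is level over the barrel with its fork at the latch post (255,305), and the fingers are on the flat at (297,290). The settled force is only about 9 N, so I'll press harder.

Run:
```python
from sw import *
p=np.array(manip.get_eef_pos())
for i in range(6):
    p[2]-=.5
    r=manip.movel(p,rate=5,stop_force=25);manip.pause(.3)
    f=np.mean([np.array(manip.get_wrist_force()) for _ in range(5)],0);print(r,np.round(manip.get_eef_pos(),2),f.round(1))
    if f[2]>22: break
print(manip.get_time())
s=imaging.snapshot("side")
cv2.imwrite("pics/s8.png",cv2.resize(s["pixels"][190:270,220:320,::-1],None,fx=7,fy=7,interpolation=3))
```

```text
False [428.6  -17.01 134.87] [-4.4  0.6  9.6]
False [428.53 -17.02 134.47] [-4.5 -0.4  9.1]
False [428.46 -17.01 134.09] [-6.6  1.6 11. ]
False [428.5  -17.   134.04] [-8.  0. 14.]
False [428.52 -17.03 133.98] [-9.6  0.9 16.9]
False [428.55 -17.03 133.91] [-10.7   1.   19.5]
30.05
```

View pics/s8.png

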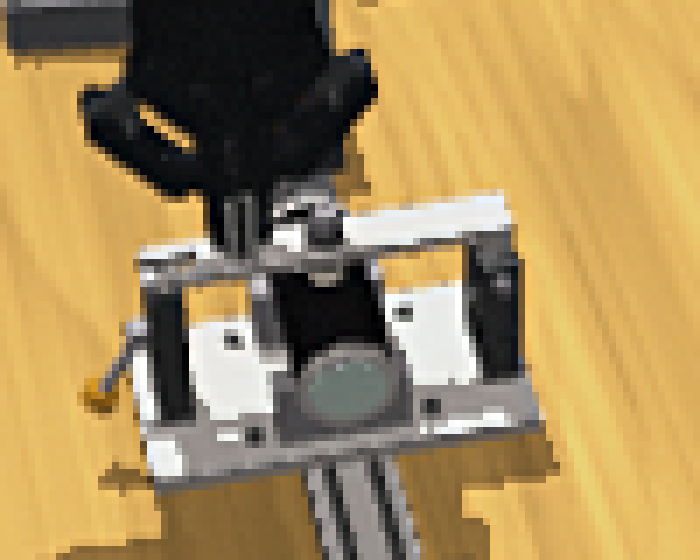

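The contact stiffened sharply at tip height 117, so the arm is on its hard stop with about 19 N on it. The fingers are clear of the barrel.

```bash
python3 -c "
from plant import order,manip
print(manip.get_wrist_force(),manip.get_eef_pos());print(order.finish_job())"
```

```text
[-11.07184663   1.11600513  20.46113342] [428.57086911 -17.02767636 133.94748782]
the job is handed in; nothing more can be done
None
```

The job is handed in: the barrel is seated and centred in both V-blocks, and the fingers are holding the clamp arm down on its latch post with about 20 N, clear of the barrel (no verdict was returned).

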